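# Clear the burner front and point out the knob

## Task

The yellow lidded box is standing in front of the gas burner's knob. Without gripping or lifting it, gently push it along the bench towards the side where the black stone cobek stands, until its middle is at least 12 cm to that side of the knob, and leave it standing there. Then show the cook the knob: point at it with the fingertips 2 to 3 cm in front of or above its face, hold still there for two seconds, and draw the hand well back (20 cm or more), touching neither burner nor knob at any time and leaving the cobek, ulekan and bowl where they are.

Things in the scene. Friction and masses are not known exactly. Their poses are not given: they have to be found in the camera images.
- box: Yellow plastic box with a lid, loose, closed, about 0.3 to 0.65 kg, 80 mm (its x) by 100 mm (its y), lid 2 mm proud all round, 80 mm high; on the lid a small round button 24 mm across, 14 mm high. Origin: centre of its underside. It slides on the bench and starts in front of the knob, turned at most about 15 degrees to the burner, its near side 20 to 45 mm from the burner's front foot edge.
- burner: Steel single gas burner, fixed. Origin on the bench under the centre of its square deck; its x points away from its front, its y to the left as one faces its front from the robot. Deck 260 mm (x) by 290 mm (y), 70 mm high; a four-armed pan support on it reaches 104 mm. A control panel as wide as the deck slopes down in front of it from the deck's edge (x = -130 mm) to the foot (x = -190 mm, 25 mm high); the knob sits in the middle of it (y = 0).
- knob_face (a point): Centre of the outer face of the chrome turning knob (44 mm across, 30 mm high with a bar grip 11 mm wide), 178 mm in front of the burner's origin (its -x) and 67 mm above the bench. The point's z axis is the knob's axis and points out of the face: up and towards the burner's front, 40 degrees from vertical.
- knob (a joint): Turn of the knob, 0 with the bar pointing straight up the sloping panel (off), growing clockwise, rad. It turns easily; starts at 0 and is to stay so.
- cobek: Black stone mortar dish, round, 170 mm across the rim, 50 mm high, loose, heavy; stands to the left or to the right of the burner, seen from the robot. Origin: centre of its underside.
- bowl: Aluminium bowl, round, 170 mm across the rim, 55 mm high, loose; stands on the other side of the burner from the cobek. Origin: centre of its underside.
- ulekan: Teak pestle, loose, standing upright on its thick end in the middle of the cobek, whose inner floor is 18 mm above the bench; 124 mm long, 46 mm thick at the foot, 24 mm at the waist. Origin: centre of its foot.

How it is judged:
By the outcome, as a careful person would: the job done as asked, in the order asked, and still so for the second after the job is handed in, with the robot touching nothing.
It also fails if it takes over 51 s, if anything falls off the work surface, if the arm or the gripper's body presses on something with over 40 N, if the wrist force passes 120 N, or if a joint passes its speed limit or range.

## Robot

A 7-joint arm with a two-finger parallel gripper is mounted at the origin on the work surface. World frame = base frame: x ahead of the robot, y to its left, z up, the work surface at z = 0. Lengths are in mm, angles in rad, forces in N, time in s.
With the tool pointing down it reaches from about 350 to 900 mm from the base axis. Payload 19.9 kg.
Tool frame: the origin (TCP) lies at the very end of the fingers, on their centre line; the grasp point (between the pads) lies 19 mm behind it; z points along the fingers, y is the direction in which the jaws open and shut (so a half turn about z gives the same grasp; the last joint's range is limited). The gripper opens to 94 mm and grips with 3 to 60 N. Pads are 16 mm wide; open, the fingers measure 119 mm over their backs; the gripper's body (75 mm by 177 mm) begins 78 mm behind the grasp point.
Start: joints at [-1.391, 0.417, -0.01, 1.614, 0.005, 1.111, -0.053], TCP at [137.482, 609.67, 205.425] pointing down, gripper open.
Joint ranges: [-2.81, 2.81], [-0.39, 2.02], [-1.27, 1.25], [0.06, 2.57], [-1.19, 4.33], [0.19, 2], [-2.82, 2.82]. Speed limits (rad/s): [1.89, 1.89, 2.39, 2.39, 3.01, 3.01, 3.01].

## Interface

Orientations are given as a unit quaternion [w, x, y, z].
In Python, from cell import bot gives the robot as it stands.
- The arm moves only by the tool servo_tool, never from a script. Its arguments are lists of equal length, an entry for each row: "grip": the opening, from -1 (shut) to 1 (fully open); "linear": the shift along the tool's x, y, z in mm, a list of three; "twist": the turn about the tool's z in rad. A call has exactly 10 rows; each row is the pose to reach, as a shift and turn from the pose measured when the call began, along the tool's axes at that moment; what a row does not reach only later rows make up. A row lasts 1/10 s, in which the tool goes at most 50 mm and 8.59 degrees, less where a joint would pass 70% of its speed; a pose out of reach is approached as far as the arm can. A call with a gripper value outside its range is refused whole. The fingers move at their own pace and stop on an object; "squeeze" is the grip in N (left out, the last holds). Time passes only in rows, so rows that repeat a pose let the fingers close, or fill a call up. It gives the time, the measured TCP pose, the force and the opening at its end, in the units of the state.
- bot.read_state(): the state, without advancing time (a new reading comes with each control period).
- bot.snapshot(name): name is "side" or "top"; returns the picture (420x560x3 uint8, red, green, blue); there is no depth.
- bot.get_calibration(name): a dict with "fx", "fy", "cx", "cy" (pixels), "world_from_camera" (4x4, takes a point from camera to world coordinates). Camera axes: x right, y up, looking along -z (the intrinsics and any distortion apply to the point x, -y, -z); pixel columns grow to the right and rows downward; lengths in mm; the calibration is good to about 2 mm. A picture is of the moment at which its call begins. get_calibration takes no time and is no camera call.
- bot.close_job(): hands the job in, once; it reports no verdict.
The state is a dict: "clock": time; "joints": joint angles; "qd": joint speeds; "tau": joint torques, N m; "eef_pos": TCP position; "tcp_rot": TCP orientation; "force": force on the tool from outside, world axes, zero at the start; "wrist_torque": the same for the moment, N m; "grip_width": opening from 0.0 (shut) to 1.0 (fully open).
Only numpy, scipy, OpenCV 4.12 (cv2) and the standard library are available. Lean on these libraries where they do the work, as an engineer would, in place of code of your own. Each camera call takes 0.05 s, during which the arm holds its last target. There are 200 camera calls.

## Working session

There is one attempt and no reset: what is moved stays moved. The work goes in short steps, Python scripts to look and compute and a tool call to move; the robot and the scene stay as the last step left them, time stands still between calls to the robot, and variables do not carry over. Pictures are saved under pics/ and viewed, about 8 in all and at most 12, crops included, and the job is handed in when it is done.

Besides the shell and the picture viewer there is one more tool, called after "Emit:" in YAML: its name, and indented under it one key for each argument. servo_tool: Moves the arm, as the interface text tells. Its arguments: {"type":"object","properties":{"grip":{"type":"array"},"linear":{"type":"array"},"twist":{"type":"array"},"squeeze":{"type":"number"}},"required":["grip","linear","twist"]}

```bash
mkdir -p pics; ls; python3 - <<'E'
from cell import bot
import cv2,numpy as np
np.set_printoptions(precision=3,suppress=True)
for n in("side","top"):
    cv2.imwrite(f"pics/{n}0.png",bot.snapshot(n)[:,:,::-1]); c=bot.get_calibration(n); print(n,c)
s=bot.read_state();print({k:s[k] for k in("clock","eef_pos","tcp_rot","force","grip_width")})
a,b=[cv2.imread(f"pics/{n}0.png") for n in("side","top")]
E
```

```text
pics
side {'fx': 450.21581310968014, 'fy': 450.21581310968014, 'cx': 276.98756510779754, 'cy': 203.25212797226843, 'world_from_camera': array([[ -0.965,   0.137,  -0.222, 362.715],
       [ -0.26 ,  -0.485,   0.835, 942.438],
       [  0.006,   0.864,   0.504, 641.711],
       [  0.   ,   0.   ,   0.   ,   1.   ]])}
top {'fx': 442.4186104766577, 'fy': 442.4186104766577, 'cx': 279.11795027556644, 'cy': 211.97172114962075, 'world_from_camera': array([[  -0.007,    0.995,   -0.099,  470.458],
       [  -1.   ,   -0.009,   -0.016,   -0.837],
       [  -0.017,    0.099,    0.995, 1277.735],
       [   0.   ,    0.   ,    0.   ,    1.   ]])}
{'clock': 0.1, 'eef_pos': array([137.435, 609.364, 204.882]), 'tcp_rot': array([-0.   ,  0.111,  0.994, -0.001]), 'force': array([ 0.432, -0.507, -0.027]), 'grip_width': 0.9988118450958475}
```

View pics/top0.png

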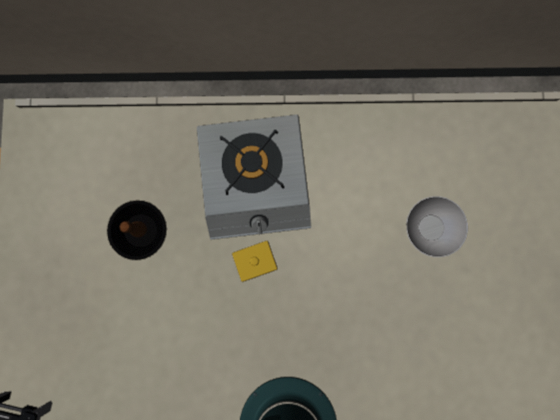

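View pics/side0.png

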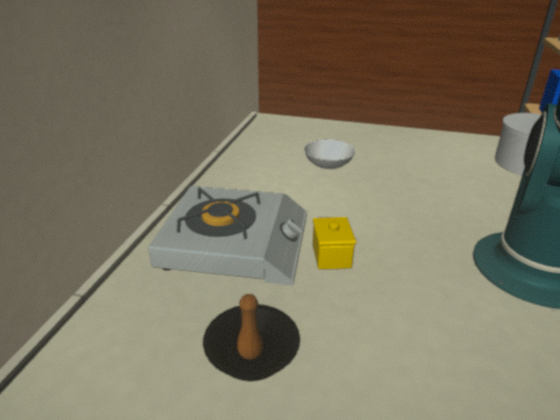

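The top view shows the burner with deck corners at about (197,126), (299,115), (305,205) and (205,215). The knob is at (259,224) and the box at (255,261). The cobek is to the left (+y) at (137,230), and the bowl is at (437,226). The side view agrees.

```bash
cat > h.py <<'E'
import cv2,numpy as np
np.set_printoptions(precision=1,suppress=True)
from cell import bot
def ray(n,uv,z):
    c=bot.get_calibration(n);T=c["world_from_camera"]
    d=T[:3,:3]@np.array([(uv[0]-c["cx"])/c["fx"],-(uv[1]-c["cy"])/c["fy"],-1]);o=T[:3,3]
    return o+d*(z-o[2])/d[2]
def proj(n,p):
    c=bot.get_calibration(n);q=np.linalg.inv(c["world_from_camera"])@np.r_[p,1]
    return np.array([c["cx"]+c["fx"]*q[0]/-q[2],c["cy"]+c["fy"]*q[1]/q[2]])
def big(m):
    return max(cv2.findContours(m.astype(np.uint8),0,1)[0],key=cv2.contourArea)
def rect(n,img,z):
    h=cv2.cvtColor(img,cv2.COLOR_RGB2HSV)
    m=(h[...,0]>20)&(h[...,0]<32)&(h[...,1]>180)&(h[...,2]>70)
    c=big(m).reshape(-1,2)
    w=np.array([ray(n,p,z)[:2] for p in c],np.float32)
    return cv2.minAreaRect(w),c
E
python3 - <<'E'
from h import *
t=cv2.imread("pics/top0.png")[:,:,::-1].copy();s=cv2.imread("pics/side0.png")[:,:,::-1].copy()
r,c=rect("top",t,80);print("box",r,len(c),cv2.boxPoints(r))
for p in[(197,126),(299,115),(305,205),(205,215)]:print("deck",ray("top",p,70))
for p in[(210,239),(311,228)]:print("foot",ray("top",p,25))
g=cv2.cvtColor(t,cv2.COLOR_RGB2GRAY)
m=np.zeros_like(g);m[190:270,95:180]=g[190:270,95:180]<70
(u,v),rad=cv2.minEnclosingCircle(big(m));print("cobek",(u,v),rad,ray("top",(u,v),50),ray("top",(u+rad,v),50))
m=np.zeros_like(g);m[180:270,390:480]=1
print("bowl",ray("top",(437,226),55))
roi=np.hstack([cv2.resize(t[100:290,180:330],None,fx=3,fy=3,interpolation=2),cv2.resize(s[180:290,260:380],(327,570))[:,:327]])
cv2.imwrite("pics/c0.png",roi[:,:,::-1])
E
```

```text
box ((458.531982421875, 86.25602722167969), (78.6201400756836, 98.74034881591797), 18.98932456970215) 121 [[405.3 120.1]
 [437.4  26.8]
 [511.8  52.4]
 [479.6 145.7]]
deck [835.5 247.3  70. ]
deck [863.7 -39.2  70. ]
deck [609.6 -52.7  70. ]
deck [584.4 222.3  70. ]
foot [520.2 215.8  25. ]
foot [549.1 -70.8  25. ]
cobek (136.39524841308594, 229.61280822753906) 30.06172752380371 [546.9 417.8  50. ] [546.3 333.5  50. ]
bowl [ 549.9 -415.7   55. ]
```

View pics/c0.png

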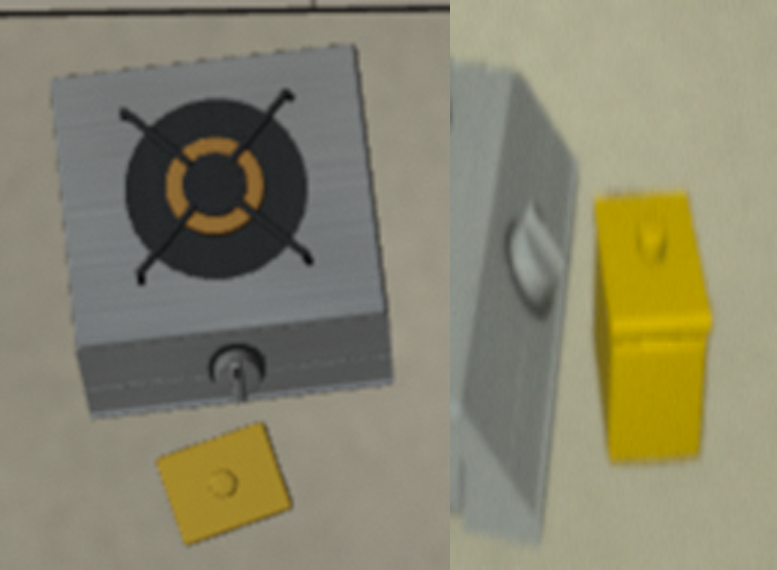

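Estimates, with the burner yaw at +5.8° from the foot edge:

| Item | Estimate |
|---|---|
| Knob face (x, y) | about (547, 74) |
| Box centre (x, y) | (458, 86) |
| Box yaw | 19° |
| Cobek (x, y) | (547, 418), on the left |

The plan is to push the box along its own y axis from its right-hand face. That direction goes left and slightly away from the burner.

```bash
cat >> h.py <<'E'
from scipy.spatial.transform import Rotation as R
def delta(tgt,yawdeg):
    s=bot.read_state();q=s["tcp_rot"];M=R.from_quat([*q[1:],q[0]]).as_matrix()
    y=np.degrees(np.arctan2(M[1,1],M[0,1]));tw=-(yawdeg-y);tw=(tw+90)%180-90
    print("clock",s["clock"],"lin",M.T@(np.array(tgt)-s["eef_pos"]),"twist",round(np.radians(tw),3),"yaw",y,"F",s["force"],"tcp",s["eef_pos"])
E
python3 - <<'E'
from h import *
A=lambda uv,z:ray("top",uv,z)[:2]
fl,fr=A((210,239),25),A((311,227.7),25);dl,dr=A((206.3,215),70),A((309,203.3),70);bl,br=A((197.7,126.7),70),A((297.3,115),70)
for a,b in((fl,fr),(dl,dr),(bl,br)):print("yaw",np.degrees(np.arctan2(*(a-b)[::-1]))-90,"len",np.linalg.norm(a-b),"mid",(a+b)/2)
c=(dl+dr+bl+br)/4;print("deck c",c)
th=np.radians(5.9);x=np.array([np.cos(th),np.sin(th)])
for o in(c,(fl+fr)/2+190*x):
    k=np.r_[o-178*x,67];print("knob",k,proj("top",k),proj("side",k))
delta([488,1,205],19)
E
```

```text
yaw 5.933418657692826 len 288.1337377386044 mid [535.   72.5]
yaw 6.032098992373548 len 284.0945298351568 mid [599.3  77.5]
yaw 6.1745263444247485 len 281.3399949579848 mid [848.6 105.4]
deck c [723.9  91.5]
knob [546.9  73.2  67. ] [259.3 228.3] [296.1 224.2]
knob [547.   73.7  67. ] [259.1 228.2] [296.  224.3]
clock 0.1 lin [-475.8 -516.3    0.5] twist 1.017 yaw 77.29094178713119 F [ 0.4 -0.5 -0. ] tcp [137.4 609.4 204.9]
```

Emit:
servo_tool:
  grip: [-0.4,-0.4,-0.4,-0.4,-0.4,-0.4,-0.4,-0.4,-0.4,-0.4]
  linear:
    - [-24,-26,0]
    - [-71,-77,0]
    - [-107,-116,0]
    - [-143,-155,0]
    - [-178,-194,0]
    - [-214,-232,0]
    - [-250,-271,0]
    - [-285,-310,0]
    - [-321,-348,0]
    - [-357,-387,0]
  twist: [0.1,0.2,0.3,0.4,0.5,0.6,0.7,0.8,0.9,1.0]

```text
clock: 1.1
eef_pos: [380.4, 187.0, 205.4]
tcp_rot: [0.0, 0.575, 0.818, -0.0]
force: [0.3, 0.8, 0.6]
grip_width: 0.304
```

```bash
python3 -c "
from h import *
delta([488,1,205],19)"
```

```text
clock 1.1 lin [-211.4   38.4    0.5] twist 0.013 yaw 19.77342304835154 F [0.3 0.8 0.6] tcp [380.4 187.  205.4]
```

Emit:
servo_tool:
  grip: [-0.4,-0.4,-0.4,-0.4,-0.4,-0.4,-0.4,-0.4,-0.4,-0.4]
  linear:
    - [-35,6,0]
    - [-75,13,0]
    - [-115,20,0]
    - [-155,28,0]
    - [-190,34,0]
    - [-211,38,0]
    - [-211,38,30]
    - [-211,38,70]
    - [-211,38,100]
    - [-211,38,110]
  twist: [0.01,0.01,0.01,0.01,0.01,0.01,0.01,0.01,0.01,0.01]

```text
clock: 2.1
eef_pos: [485.9, 1.0, 93.0]
tcp_rot: [-0.001, 0.579, 0.815, -0.002]
force: [0.3, -0.5, 0.5]
grip_width: 0.301
```

```bash
python3 -c "
from h import *
delta([488,1,30],19)
t=bot.snapshot('top');s=bot.snapshot('side')
cv2.imwrite('pics/a1.png',np.hstack([cv2.resize(t[190:310,200:330],(390,360)),cv2.resize(s[150:290,230:380],(386,360))])[:,:,::-1])"
```

```text
clock 2.1 lin [-0.6  2.3 63. ] twist 0.003 yaw 19.189075016797013 F [ 0.3 -0.5  0.5] tcp [485.9   1.   93. ]
```

View pics/a1.png

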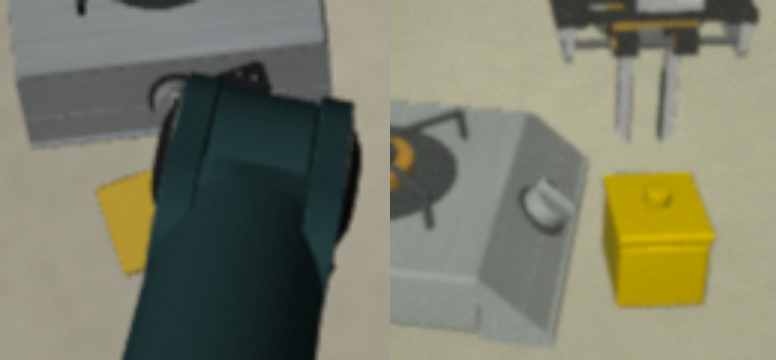

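The top view shows the box's left part near (130,220) in the crop, with the arm covering the rest. The side view shows the fingers behind the box's far face (crop x 620–670), centred on it and clear. I'll descend next, then approach.

Emit:
servo_tool:
  grip: [-0.4,-0.4,-0.4,-0.4,-0.4,-0.4,-0.4,-0.4,-0.4,-0.4]
  linear:
    - [0,2,20]
    - [0,2,40]
    - [0,2,60]
    - [0,2,60]
    - [4,2,60]
    - [8,2,60]
    - [12,2,60]
    - [16,2,60]
    - [19,2,60]
    - [22,2,60]
  twist: [0,0,0,0,0,0,0,0,0,0]

```text
clock: 3.2
eef_pos: [481.4, 22.7, 35.0]
tcp_rot: [-0.0, 0.579, 0.815, -0.001]
force: [0.1, 0.1, 0.4]
grip_width: 0.298
```

Emit:
servo_tool:
  grip: [-0.4,-0.4,-0.4,-0.4,-0.4,-0.4,-0.4,-0.4,-0.4,-0.4]
  linear:
    - [2,0,0]
    - [4,0,0]
    - [6,0,0]
    - [8,0,0]
    - [10,0,0]
    - [13,0,0]
    - [16,0,0]
    - [19,0,0]
    - [22,0,0]
    - [25,0,0]
  twist: [0,0,0,0,0,0,0,0,0,0]

```text
clock: 4.2
eef_pos: [473.1, 46.6, 35.0]
tcp_rot: [-0.0, 0.579, 0.815, -0.001]
force: [-0.2, -2.2, 0.2]
grip_width: 0.302
```

```bash
python3 -c "
from h import *
delta([488,1,30],19)
s=bot.snapshot('side')
cv2.imwrite('pics/a2.png',cv2.resize(s[130:330,200:420],None,fx=2.5,fy=2.5)[:,:,::-1])"
```

```text
clock 4.2 lin [-48.   -0.9   5. ] twist 0.004 yaw 19.201101630567663 F [-0.2 -2.2  0.2] tcp [473.1  46.6  35. ]
```

View pics/a2.png

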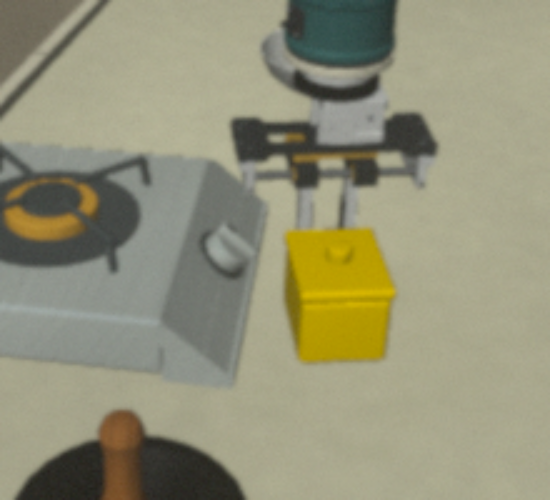

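The side view shows both fingers on the box's back face, about in the middle (crop x 305 and 348 on a face spanning 287–378). The box is upright and the force is 2 N. I'll keep pushing gently.

Emit:
servo_tool:
  grip: [-0.4,-0.4,-0.4,-0.4,-0.4,-0.4,-0.4,-0.4,-0.4,-0.4]
  linear:
    - [3,0,0]
    - [7,0,0]
    - [11,0,0]
    - [15,0,0]
    - [19,0,0]
    - [23,0,0]
    - [27,0,0]
    - [31,0,0]
    - [35,0,0]
    - [39,0,0]
  twist: [0,0,0,0,0,0,0,0,0,0]

```text
clock: 5.25
eef_pos: [460.0, 84.1, 35.0]
tcp_rot: [-0.001, 0.579, 0.815, -0.001]
force: [-0.1, -3.1, 1.3]
grip_width: 0.304
```

Emit:
servo_tool:
  grip: [-0.4,-0.4,-0.4,-0.4,-0.4,-0.4,-0.4,-0.4,-0.4,-0.4]
  linear:
    - [4,0,0]
    - [8,0,0]
    - [12,0,0]
    - [16,0,0]
    - [20,0,0]
    - [24,0,0]
    - [28,0,0]
    - [32,0,0]
    - [35,0,0]
    - [37,0,0]
  twist: [0,0,0,0,0,0,0,0,0,0]

```text
clock: 6.25
eef_pos: [447.8, 119.4, 35.0]
tcp_rot: [-0.001, 0.579, 0.815, -0.001]
force: [1.2, -3.7, 1.9]
grip_width: 0.298
```

```bash
cat >> h.py <<'E'
def sidebox(s):
    # yellow lid-top: predicted box centre from side mask vs. ray of mask bottom (nearest base edge)
    r,c=rect("side",s,0);x,y,w,h=cv2.boundingRect(c);print("side bbox",x,y,w,h)
E
python3 -c "
from h import *
delta([488,1,30],19)
s=bot.snapshot('side');sidebox(s)
cv2.imwrite('pics/a3.png',cv2.resize(s[130:330,200:420],None,fx=2.5,fy=2.5)[:,:,::-1])"
```

```text
clock 6.25 lin [-125.   -1.    5.] twist 0.004 yaw 19.238019447705447 F [ 1.2 -3.7  1.9] tcp [447.8 119.4  35. ]
side bbox 319 241 48 57
```

View pics/a3.png

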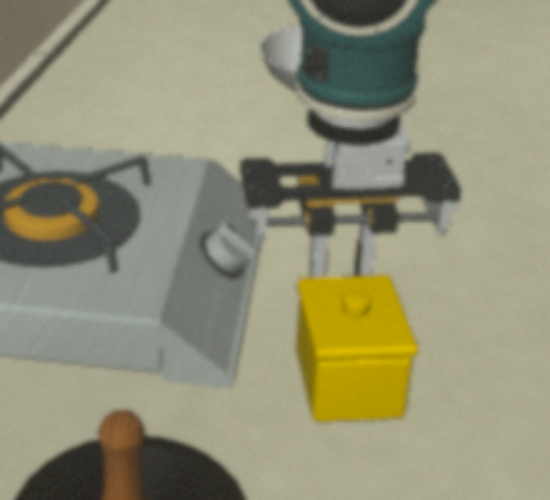

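The box is upright and still square against the fingers, with its button at crop (355,305). One more push should do it, then I'll back off.

Emit:
servo_tool:
  grip: [-0.4,-0.4,-0.4,-0.4,-0.4,-0.4,-0.4,-0.4,-0.4,-0.4]
  linear:
    - [4,0,0]
    - [8,0,0]
    - [12,0,0]
    - [16,0,0]
    - [20,0,0]
    - [24,0,0]
    - [28,0,0]
    - [32,0,0]
    - [35,0,0]
    - [37,0,0]
  twist: [0,0,0,0,0,0,0,0,0,0]

```text
clock: 7.3
eef_pos: [435.4, 154.8, 35.0]
tcp_rot: [-0.001, 0.579, 0.815, -0.001]
force: [1.1, -3.8, 1.5]
grip_width: 0.302
```

Emit:
servo_tool:
  grip: [-0.4,-0.4,-0.4,-0.4,-0.4,-0.4,-0.4,-0.4,-0.4,-0.4]
  linear:
    - [0,0,0]
    - [-5,0,0]
    - [-15,0,0]
    - [-30,0,0]
    - [-50,0,0]
    - [-60,0,0]
    - [-60,0,-40]
    - [-60,0,-80]
    - [-60,0,-120]
    - [-60,0,-150]
  twist: [0,0,0,0,0,0,0,0,0,0]

```text
clock: 8.3
eef_pos: [455.8, 97.9, 187.2]
tcp_rot: [-0.0, 0.579, 0.815, -0.0]
force: [-0.1, 0.6, -0.5]
grip_width: 0.3
```

```bash
python3 -c "
from h import *
k=np.array([547,73.5]);th=np.radians(5.9);ax=np.array([-np.sin(th),np.cos(th)])
t=bot.snapshot('top');s=bot.snapshot('side');sidebox(s)
r,c=rect('top',t,80);print(r,'offset',(np.array(r[0])-k)@ax)
cv2.imwrite('pics/a4.png',np.hstack([cv2.resize(t[180:320,90:330],(480,280)),cv2.resize(s[200:340,200:360],(320,280))])[:,:,::-1])
x=np.array([np.cos(th),np.sin(th)]);p=np.r_[k-x*16.1,67+19.2]
print('point',p);delta(p+[0,0,80],19)"
```

```text
side bbox 322 251 49 60
((425.6295166015625, 266.2127685546875), (18.743101119995117, 2.7042288780212402), 0.773923933506012) offset 204.16791365541746
point [531.   71.8  86.2]
clock 8.4 lin [-49.6  60.8  22.2] twist 0.004 yaw 19.2467645172106 F [ 0.1  0.2 -1.4] tcp [457.2  98.6 188.3]
```

View pics/a4.png

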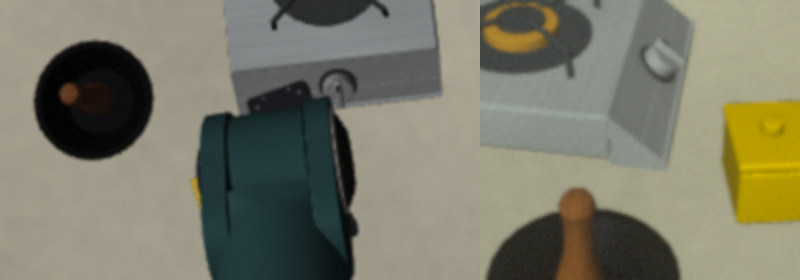

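The top view shows the box mostly hidden by the arm. In the side view it stands upright with its button at about pixel (346,261). Next I'll shut the fingers, go above the pointing spot and verify the box.

Emit:
servo_tool:
  grip: [-1,-1,-1,-1,-1,-1,-1,-1,-1,-1]
  linear:
    - [-10,12,0]
    - [-20,24,0]
    - [-30,36,5]
    - [-40,48,10]
    - [-50,61,15]
    - [-50,61,22]
    - [-50,61,22]
    - [-50,61,22]
    - [-50,61,22]
    - [-50,61,22]
  twist: [0,0,0,0,0,0,0,0,0,0]

```text
clock: 9.4
eef_pos: [531.2, 71.8, 166.7]
tcp_rot: [0.0, 0.579, 0.815, 0.002]
force: [-0.5, 0.0, -0.2]
grip_width: 0.001
```

```bash
python3 -c "
from h import *
k=np.array([547,73.5]);th=np.radians(5.9);ax=np.array([-np.sin(th),np.cos(th)])
b=ray('side',(346.5,261),94);print('button',b,'offset',(b[:2]-k)@ax)
t=bot.snapshot('top');r,c=rect('top',t,80);print(r,'offset',(np.array(r[0])-k)@ax)
delta([531,71.8,86.2],19)"
```

```text
button [411.8 217.7  94. ] offset 157.30444235109508
((407.59912109375, 232.8248291015625), (78.72795867919922, 54.1611328125), 17.980743408203125) offset 172.81022631718182
clock 9.45 lin [-0.1 -0.5 80.5] twist 0.005 yaw 19.268579091870933 F [-0.3 -0.5 -0.3] tcp [531.2  71.8 166.7]
```

The box is about 150–157 mm left of the knob, which is enough. I'll descend to the pointing pose.

Emit:
servo_tool:
  grip: [-1,-1,-1,-1,-1,-1,-1,-1,-1,-1]
  linear:
    - [0,0,10]
    - [0,0,22]
    - [0,0,34]
    - [0,0,46]
    - [0,0,58]
    - [0,0,68]
    - [0,0,75]
    - [0,0,79]
    - [0,0,80]
    - [0,0,80]
  twist: [0,0,0,0,0,0,0,0,0,0]

```text
clock: 10.45
eef_pos: [531.6, 72.0, 86.9]
tcp_rot: [0.001, 0.579, 0.815, 0.002]
force: [-1.0, -0.4, -0.4]
grip_width: 0.006
```

```bash
python3 -c "
from h import *
delta([531,71.8,86.2],19)
s=bot.snapshot('side').copy()
print(proj('side',[531,71.8,86.2]),proj('side',[547,73.5,67]))
cv2.imwrite('pics/a5.png',cv2.resize(s[150:270,230:380],None,fx=4,fy=4,interpolation=2)[:,:,::-1])"
```

```text
clock 10.45 lin [-0.  -0.7  0.7] twist 0.005 yaw 19.263267888903737 F [-1.  -0.4 -0.4] tcp [531.6  72.   86.9]
[303.1 217.9] [296.  224.3]
```

View pics/a5.png

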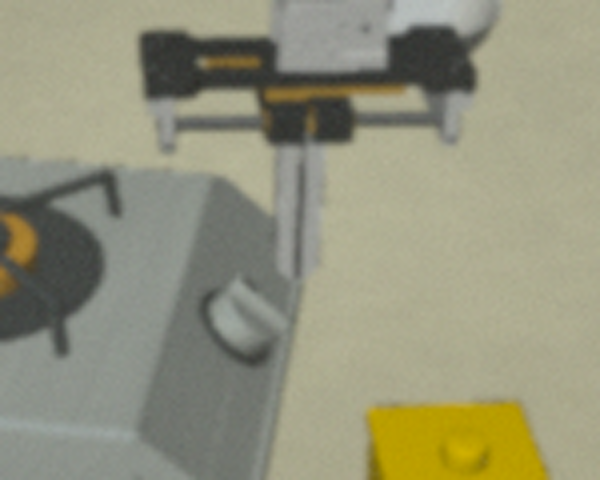

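The side view shows the shut fingertips at crop (297,275), just above and in front of the knob face at about (263,302), with clear space between them. The gap measures about 25–28 mm, so I'll nudge 2 mm closer and hold.

Emit:
servo_tool:
  grip: [-1,-1,-1,-1,-1,-1,-1,-1,-1,-1]
  linear:
    - [0,1,1.5]
    - [0,1,1.5]
    - [0,1,1.5]
    - [0,1,1.5]
    - [0,1,1.5]
    - [0,1,1.5]
    - [0,1,1.5]
    - [0,1,1.5]
    - [0,1,1.5]
    - [0,1,1.5]
  twist: [0,0,0,0,0,0,0,0,0,0]

```text
clock: 11.5
eef_pos: [532.6, 72.4, 85.6]
tcp_rot: [0.001, 0.579, 0.815, 0.002]
force: [-0.1, -0.4, -0.3]
grip_width: 0.007
```

Emit:
servo_tool:
  grip: [-1,-1,-1,-1,-1,-1,-1,-1,-1,-1]
  linear:
    - [0,0,0]
    - [0,0,0]
    - [0,0,0]
    - [0,0,0]
    - [0,0,0]
    - [0,0,0]
    - [0,0,0]
    - [0,0,0]
    - [0,0,0]
    - [0,0,0]
  twist: [0,0,0,0,0,0,0,0,0,0]

```text
clock: 12.5
eef_pos: [532.6, 72.4, 85.5]
tcp_rot: [0.001, 0.579, 0.815, 0.002]
force: [-0.5, -0.7, 0.6]
grip_width: 0.008
```

Emit:
servo_tool:
  grip: [-1,-1,-1,-1,-1,-1,-1,-1,-1,-1]
  linear:
    - [0,0,0]
    - [0,0,0]
    - [0,0,0]
    - [0,0,0]
    - [0,0,0]
    - [0,0,0]
    - [0,0,0]
    - [0,0,0]
    - [0,0,0]
    - [0,0,0]
  twist: [0,0,0,0,0,0,0,0,0,0]

```text
clock: 13.5
eef_pos: [532.6, 72.4, 85.5]
tcp_rot: [0.001, 0.579, 0.815, 0.002]
force: [0.2, 0.9, 1.3]
grip_width: 0.005
```

Emit:
servo_tool:
  grip: [-1,-1,-1,-1,-1,-1,-1,-1,-1,-1]
  linear:
    - [0,0,0]
    - [0,0,0]
    - [0,0,0]
    - [0,0,0]
    - [0,0,0]
    - [0,0,0]
    - [0,0,0]
    - [0,0,0]
    - [0,0,0]
    - [0,0,0]
  twist: [0,0,0,0,0,0,0,0,0,0]

```text
clock: 14.5
eef_pos: [532.6, 72.4, 85.5]
tcp_rot: [0.001, 0.579, 0.815, 0.002]
force: [-0.2, -0.6, -0.5]
grip_width: 0.001
```

Emit:
servo_tool:
  grip: [-1,-1,-1,-1,-1,-1,-1,-1,-1,-1]
  linear:
    - [0,-5,-15]
    - [0,-10,-40]
    - [0,-20,-75]
    - [0,-40,-110]
    - [-20,-65,-140]
    - [-50,-90,-150]
    - [-85,-115,-155]
    - [-120,-140,-155]
    - [-150,-160,-155]
    - [-176,-170,-155]
  twist: [0,0,0,0,0,0,0,0,0,0]

```text
clock: 15.5
eef_pos: [428.5, -152.2, 239.9]
tcp_rot: [0.001, 0.579, 0.815, 0.003]
force: [1.3, 0.5, 0.5]
grip_width: 0.003
```

Emit:
servo_tool:
  grip: [-1,-1,-1,-1,-1,-1,-1,-1,-1,-1]
  linear:
    - [-10,0,0]
    - [-20,0,0]
    - [-30,0,0]
    - [-40,0,0]
    - [-40,0,0]
    - [-40,0,0]
    - [-40,0,0]
    - [-40,0,0]
    - [-40,0,0]
    - [-40,0,0]
  twist: [0,0,0,0,0,0,0,0,0,0]

```text
clock: 16.5
eef_pos: [441.7, -189.8, 239.8]
tcp_rot: [0.001, 0.579, 0.815, 0.003]
force: [0.4, -0.4, -1.5]
grip_width: 0.004
```

```bash
python3 -c "
from h import *
k=np.array([547,73.5]);th=np.radians(5.9);ax=np.array([-np.sin(th),np.cos(th)])
t=bot.snapshot('top');s=bot.snapshot('side');r,c=rect('top',t,80);print(r,'offset',(np.array(r[0])-k)@ax)
for n,im in(('top',t),('side',s)):
    o=cv2.imread(f'pics/{n}0.png')[:,:,::-1]
    b=(slice(195,265),slice(95,180)) if n=='top' else (slice(285,385),slice(195,310))
    print(n,'cobek diff',cv2.absdiff(im[b],o[b].copy()).mean())
cv2.imwrite('pics/a6.png',np.hstack([t[100:320,60:330],s[140:360,150:420]])[:,:,::-1])
print(bot.read_state()['eef_pos'],bot.read_state()['clock'])"
```

```text
((414.9754638671875, 210.88438415527344), (78.41889190673828, 100.68685150146484), 19.20314598083496) offset 150.22777093440988
top cobek diff 9.901232492997199
side cobek diff 2.4175072463768115
[ 441.7 -189.9  239.8] 16.6
```

View pics/a6.png

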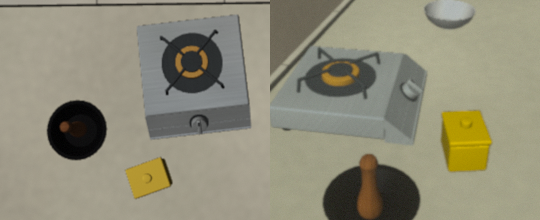

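The box stands at top-crop (148,178). The cobek is still at full-image (137,230), and the ulekan, bowl and knob look unchanged. I'll hand the job in.

```bash
python3 -c "
from cell import bot
print(bot.close_job())"
```

```text
the job is handed in; nothing more can be done
None
```

The job is done and handed in at about 16.6 s. I pushed the box left towards the cobek with the fingertips, without gripping or lifting it. I then pointed at the knob with shut fingers for over 3 s and drew the hand back about 300 mm.

- **Box:** the last top view puts its middle about 150 mm to the cobek side of the knob. It is upright and still turned about 19°. The end-of-step readings while pushing never passed about 4 N.
- **Pointing:** by the robot's own readings the fingertips were about 23–24 mm from the knob face. One side view read about 3 mm more before the final 2 mm nudge, still inside the 2 to 3 cm range. No contact force showed on any end-of-step reading.
- **Other objects:** in the last pictures the cobek, ulekan, bowl and knob look to be where they started.
- **Check that disagreed:** comparing the cobek area with the first pictures gave a small difference from the side (2.4) but a larger one from the top (9.9). I put that down to lighting or shadow without checking it, because the cobek's position by eye is unchanged at pixel (137,230).

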